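# Stepped focus gauge from the parts carousel

## Robot

A 6-joint arm with a two-finger parallel gripper is mounted at the origin on a cart in front of the work surface, level with it; the furniture and walls round the work are solid. World frame = base frame: x ahead of the robot, y to its left, z up, the work surface at z = 0. Lengths are in m, angles in rad, forces in N, time in s.
With the tool pointing down it reaches from about 0.275 to 0.85 m from the base axis. Payload 19 kg.
Tool frame: the origin (TCP) lies midway between the tips of the shut fingers; the grasp point (between the pads) lies 19 mm behind it; z points along the fingers, y is the line along which they close (so a half turn about z gives the same grasp; the last joint's range is limited). The gripper opens to 85 mm and grips with 20 to 120 N. Pads are 22 mm wide; open, the fingers measure 114 mm over their backs; the gripper's body (76 mm by 85 mm) begins 54 mm behind the grasp point. The pads swing forward as they close: fully open they stand 13 mm farther back than shut.
Start: joints at [1.157, 0.15, 1.437, -0, 1.554, -0.134], TCP at [0.159, 0.553, 0.231] pointing down, gripper open.
Joint ranges: [-2.8, 2.8], [-0.68, 2.1], [0.12, 2.68], [-1.39, 4.53], [0.16, 2.79], [-2.81, 2.81]. Speed limits (rad/s): [1.89, 1.89, 2.22, 3.01, 3.01, 3.01].

## Interface

Orientations are given as a 3x3 rotation matrix whose columns are the frame's x, y, z axes.
In Python, from workcell import robot, grab_frame, camera_params gives the robot as it stands.
- The arm moves only by the tool servo_tool, never from a script. Its arguments are lists of equal length, an entry for each row: "travel": the shift along the tool's x, y, z in mm, a list of three; "spin": the turn about the tool's z in rad. In form: {"travel": [[tx, ty, tz], ...], "spin": [spin, ...]}. A call has 1 to 12 rows; each row is the pose to reach, as a shift and turn from the pose commanded when the call began, along the tool's axes at that moment; what a row does not reach only later rows make up. A row lasts 1/8 s, in which the tool goes at most 62.5 mm and 10.7 degrees, less where a joint would pass 70% of its speed; a pose out of reach is approached as far as the arm can. A call with a gripper value outside its range is refused whole. "hand" is the gripper's target within -1 to 1 (fully open at 1, half-way at 0, shut at -1), set as the call begins (left out, the last holds). The fingers move at their own pace and stop on an object; the grip force is fixed at half the most. Time passes only in rows, so rows that repeat a pose let the fingers close. It gives the time, the measured TCP pose, the force, the opening and the grip force at its end, in the units of the state.
- robot.observe(): the state, without advancing time (a new reading comes with each control period).
- grab_frame(name): name is "scene" or "top" or "wrist"; returns (picture, depth): 480x640x3 uint8, red, green, blue; 480x640 float32, m along the optical axis (not along the pixel's ray), 0 where there is no reading.
- camera_params(name): a dict with "fx", "fy", "cx", "cy" (pixels), "R" (3x3) and "t" (3): a world point X has camera coordinates R X + t. Camera axes: x right, y down, z forward; pixel columns grow to the right and rows downward; lengths in m; the calibration is good to about 2 mm. A picture is of the moment at which its call begins: read the wrist's pose just before it. camera_params takes no time and is no camera call; for the wrist camera it gives the pose at the moment of the call.
- robot.hand_in(): hands the job in; it is judged then, once.
The state is a dict: "time_s": time; "q": joint angles; "joint_vel": joint speeds; "joint_torque": joint torques, N m; "ee_pos": TCP position; "ee_rot": TCP orientation; "force": force on the tool from outside, world axes, zero at the start; "torque": the same for the moment, N m; "grip_width": finger opening in m; "finger_force": force on a finger pad.
Only numpy, scipy, OpenCV 4.12 (cv2) and the standard library are available. Lean on these libraries where they do the work, as an engineer would, in place of code of your own. Each camera call takes 0.05 s, during which the arm holds its last target. There are 200 camera calls.

## Task

Build the stepped gauge for checking the microscope's focus: turn the parts carousel to bring each steel disc to the hood's window, and stack all the discs that are in it on the dark setting plate, flat and centred, the largest at the bottom and each next smaller one on top, so that an even step shows all round. Leave the brass block in the carousel, finally turn the carousel until its shutter closes the window against dust, and do not disturb the other things on the bench.

Things in the scene. Friction and masses are not known exactly. Their poses are not given: they have to be found in the camera images.
- carousel_base: fixed round base of the parts carousel, 246 mm in diameter; origin on the axis at table height. Its clear hood (radius 122 mm, wall 2.5 mm, roof from 44 to 47 mm above the table) covers the rotor in all but one sector, the window, which faces the robot on the base's -x side: 29 degrees either side of -x, open at the top and at the rim
- window (a point): middle of the window, fixed to the base, 84 mm out from the axis (as the pockets are), 21 mm above the table (mid-height of a disc in a pocket). Only a pocket turned to here can be reached; within about 5 degrees of it the largest disc clears the window's edges
- rotor: turning part of the carousel; origin on the axis at table height. Six places 60 degrees apart, 84 mm from the axis: the shutter (on its -x side) and five pockets. A pocket is a flat floor 16 mm above the table between two curved ribs 4.5 mm high (63.6 mm between them, across the radius), open towards axis and rim in gaps 35 mm wide, for the fingers
- shutter (a point): point on the rotor, 84 mm from the axis, 21 mm above the table, at the middle of its grey shutter (32 degrees either side, upright wall at the rim, top at 42 mm): with this point at the window point the window is shut. The white line on the knob points to the shutter
- knob (a point): round black fluted knob that turns the rotor, 34 mm in diameter; this point is on the axis, 62.5 mm above the table; the knob stands from 49.5 to 73.5 mm above the table, just over the hood's roof. It turns without end either way with light friction (0.1 N m) and stays where it is left
- plate_top (a point): centre of the floor of the dark steel setting plate, 6 mm above the table; the plate is fixed, 134 mm square, with a low lip all round (4 mm wide, its top 10 mm above the table), and is engraved with circles of 60 and 80 mm round this point; z up
- microscope_front (a point): middle of the front edge of the microscope's black stage, a fixed obstacle behind the setting plate: the stage is 182 mm wide (along y), runs from here away from the robot and lies 165 to 182 mm above the table; the foot below it begins 4 mm further back, 215 mm wide, 90 mm high; the tube and eyepieces above, 280 to 450 mm high, begin 25 mm further back
- gauge_mid (a point): centre of the brass block, 18 x 34 x 14 mm, lying in one of the carousel's pockets
- disc60_mid (a point): centre (half-way up) of a plain ground steel disc 60 mm in diameter and 10 mm thick, about 220 g, lying in one of the carousel's pockets, in which it may lie off-centre if smaller; z is the disc's axis (both faces are alike, either may be up); may be absent
- disc60: the same disc; origin at the centre of its underside
- disc48_mid (a point): centre (half-way up) of a plain ground steel disc 48 mm in diameter and 10 mm thick, about 140 g, lying in one of the carousel's pockets, in which it may lie off-centre if smaller; z is the disc's axis (both faces are alike, either may be up); may be absent
- disc48: the same disc; origin at the centre of its underside
- disc36_mid (a point): centre (half-way up) of a plain ground steel disc 36 mm in diameter and 10 mm thick, about 80 g, lying in one of the carousel's pockets, in which it may lie off-centre if smaller; z is the disc's axis (both faces are alike, either may be up); may be absent
- disc36: the same disc; origin at the centre of its underside
- disc24_mid (a point): centre (half-way up) of a plain ground steel disc 24 mm in diameter and 10 mm thick, about 36 g, lying in one of the carousel's pockets, in which it may lie off-centre if smaller; z is the disc's axis (both faces are alike, either may be up); may be absent
- disc24: the same disc; origin at the centre of its underside
- petri_dish: bystander: clear round dish of small parts, 66 mm wide, 13 mm high; origin at the middle of its underside
- vial_blue: bystander: small clear vial with a ribbed blue cap, 23 mm wide, 51 mm high, standing; origin at the middle of its underside
- vial_white: bystander: small clear vial with a ribbed white cap, 23 mm wide, 51 mm high, standing; origin at the middle of its underside
- amber_tape: bystander: roll of amber tape lying flat, 66 mm wide, 19 mm high; origin at the middle of its underside
- spare_bar: bystander: steel bar with a foot, 22 x 60 x 27 mm; origin at the middle of its underside
There are look-alikes about, which are no part of the job. Leave any red look-alike of the disc60 alone.

How it is judged:
By the outcome, as a careful person would: the job done as asked, in the order asked, and still so for the second after the job is handed in, with the robot touching nothing.
Of disc60, disc48, disc36, disc24 only 3 to 4 are there at a start; the rules pass over those that are not, and their reading is None.
At some moment in a run one of disc60 may be knocked a few centimetres aside while the robot is not near it.
Once in a run the grip may slacken for a moment while it holds something.
It also fails if it takes over 210 s, if anything falls off the work surface, if the arm or the gripper's body presses on something with over 40 N, if the wrist force passes 120 N, or if a joint passes its speed limit or range.

## Working session

There is one attempt and no reset: what is moved stays moved. The work goes in short steps, Python scripts to look and compute and a tool call to move; the robot and the scene stay as the last step left them, time stands still between calls to the robot, and variables do not carry over. Pictures are saved under pics/ and viewed, at most 14 in all, crops included, and the job is handed in when it is done.

Besides the shell and the picture viewer there is one more tool, called after ">>>" as name(argument=value, ...), one argument or row to a line, values as JSON. servo_tool: Moves the arm, as the interface text tells. Its arguments: {"type":"object","properties":{"travel":{"type":"array"},"spin":{"type":"array"},"hand":{"type":"number"}},"required":["travel","spin"]}

```bash
mkdir -p pics; cat > h.py <<'E'
import numpy as np, cv2
from workcell import robot, grab_frame, camera_params
def look(name,fn=None):
    c=camera_params(name); p,d=grab_frame(name)
    if fn: cv2.imwrite('pics/'+fn,cv2.cvtColor(p,cv2.COLOR_RGB2BGR))
    return p,d,c
def ray(c,u,v,z):
    R=np.array(c['R']);t=np.array(c['t']);o=-R.T@t
    d=R.T@np.array([(u-c['cx'])/c['fx'],(v-c['cy'])/c['fy'],1.])
    return o+d*(z-o[2])/d[2]
def proj(c,X):
    x=np.array(c['R'])@np.array(X)+np.array(c['t'])
    return c['fx']*x[0]/x[2]+c['cx'],c['fy']*x[1]/x[2]+c['cy']
E
python3 - <<'E'
from h import *
for n in('scene','top','wrist'):
    p,d,c=look(n,n+'0.png'); R=np.array(c['R']); print(n,-R.T@np.array(c['t']),R[2],c['fx'])
s=robot.observe();print(s['time_s'],s['ee_pos'],s['ee_rot'],s['grip_width'])
E
```

```text
scene [-0.16409493 -0.54828002  0.99150195] [ 0.56607584  0.43307339 -0.7014311 ] 605.0399105165388
top [ 0.26822268 -0.00228573  1.53049832] [ 0.19977457 -0.01353167 -0.97974845] 571.980240476922
wrist [0.07694274 0.57626073 0.37358489] [ 0.31540827 -0.09290301 -0.94439751] 387.4265691001071
0.15 [0.15876888 0.55247444 0.23085706] [[-9.61108609e-01  2.76170473e-01 -3.34125933e-04]
 [ 2.76170657e-01  9.61108277e-01 -8.04669425e-04]
 [ 9.89052643e-05 -8.65650490e-04 -9.99999620e-01]] 0.08563448510648683
```

View pics/scene0.png

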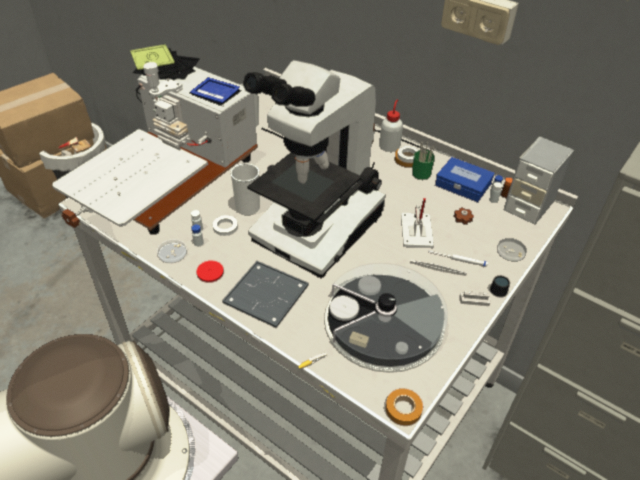

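View pics/top0.png

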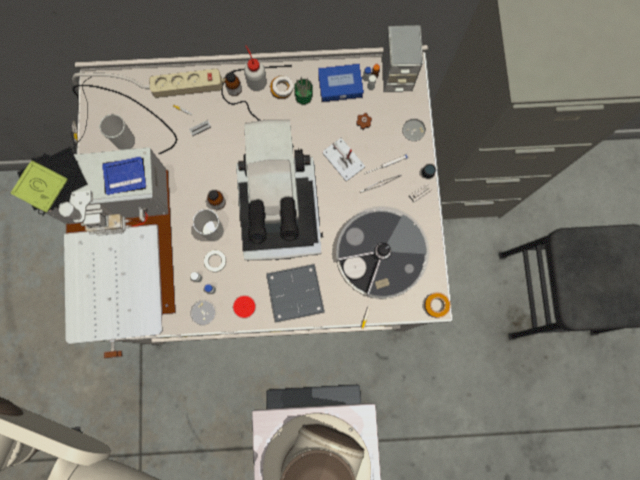

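```bash
python3 - <<'E'
from h import *
a=cv2.imread('pics/top0.png')[190:330,230:460]; b=cv2.imread('pics/scene0.png')[250:380,310:460]
a=cv2.resize(a,None,fx=3.4,fy=3.4,interpolation=cv2.INTER_CUBIC)
b=cv2.resize(b,None,fx=4,fy=4,interpolation=cv2.INTER_CUBIC)
cv2.imwrite('pics/c1.png',a);cv2.imwrite('pics/c2.png',b)
c=camera_params('top')
for n,u,v,z in [('hoodL',333,253,.047),('hoodR',427,253,.047),('hoodT',380,207,.047),('hoodB',380,298,.047),('knob',383,249,.0735),('plate',296,293,.006),('p1',267,269,.01),('p2',315,265,.01),('p3',325,311,.01),('p4',274,321,.01),('red',245,307,.01),('disc',355,268,.026)]: print(n,ray(c,u,v,z).round(4))
E
```

```text
hoodL [ 0.5409 -0.0749  0.047 ]
hoodR [ 0.5272 -0.3226  0.047 ]
hoodT [ 0.6592 -0.2086  0.047 ]
hoodB [ 0.4155 -0.1893  0.047 ]
knob [ 0.5394 -0.2038  0.0735]
plate [0.4454 0.0287 0.006 ]
p1 [0.5138 0.1032 0.01  ]
p2 [ 0.5176 -0.0262  0.01  ]
p3 [ 0.3929 -0.0457  0.01  ]
p4 [0.3741 0.0903 0.01  ]
red [0.4152 0.1655 0.01  ]
disc [ 0.501  -0.1318  0.026 ]
```

View pics/c1.png

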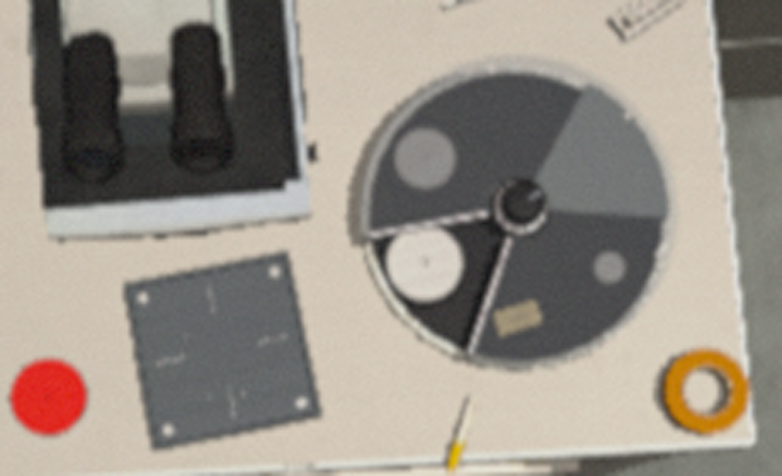

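View pics/c2.png

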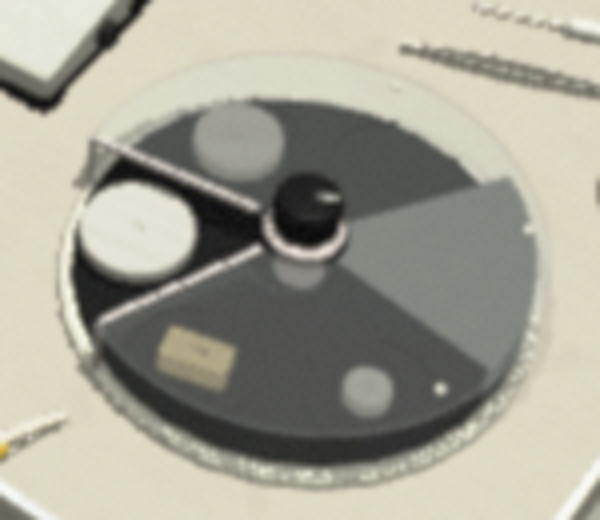

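>>> servo_tool(
  travel=[
    [-36,-47,0],
    [-72,-95,0],
    [-118,-154,0],
    [-157,-206,0],
    [-197,-257,0],
    [-236,-308,0],
    [-275,-360,0],
    [-315,-411,0],
    [-354,-463,0],
    [-393,-514,0],
    [-433,-566,0],
    [-472,-617,0],
  ],
  spin=[0,0,0,0,0,0,0,0,0,0,0,0],
  hand=0.6,
)

```text
time_s: 1.65
ee_pos: [0.4258, -0.1308, 0.2314]
ee_rot: [[-0.961, 0.277, 0.0], [0.277, 0.961, -0.0], [-0.0, 0.0, -1.0]]
force: [0.2, 0.4, -0.2]
grip_width: 0.0681
finger_force: 0.0
```

>>> servo_tool(
  travel=[
    [0,0,0],
    [0,0,0],
    [0,0,0],
  ],
  spin=[0,0,0],
)

```text
time_s: 2.02
ee_pos: [0.4254, -0.1275, 0.2315]
ee_rot: [[-0.961, 0.275, 0.0], [0.275, 0.961, -0.0], [-0.0, -0.0, -1.0]]
force: [-0.0, 0.3, 0.9]
grip_width: 0.0683
finger_force: 0.0
```

```bash
python3 - <<'E'
from h import *
s=robot.observe();print(s['time_s'],s['ee_pos'],s['grip_width'],s['q'])
p,d,c=look('wrist','w1.png'); np.savez('w1.npz',d=d,**{k:np.array(v) for k,v in c.items()})
E
```

```text
2.025 [ 0.425352   -0.12749483  0.23150178] 0.06828933337694612 [-4.65067432e-01 -1.27528765e-01  1.71800979e+00  2.91579649e-05
  1.55075276e+00 -1.75741783e+00]
```

View pics/w1.png

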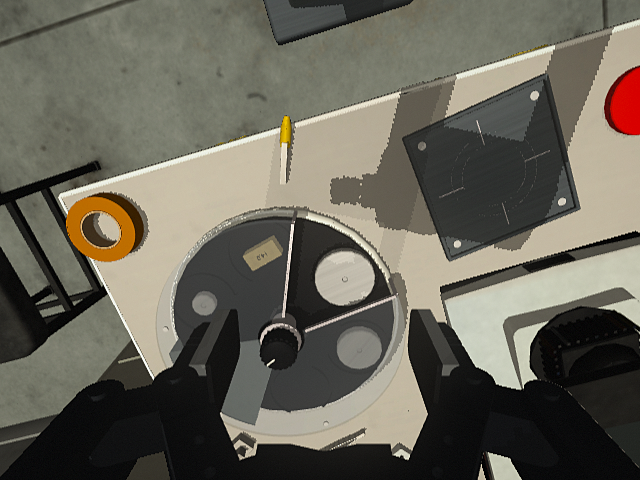

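```bash
python3 - <<'E'
from h import *
c=dict(np.load('w1.npz')); p=cv2.imread('pics/w1.png'); g=cv2.cvtColor(p,6)
print('cam',-c['R'].T@c['t'])
def blob(x0,y0,x1,y1,lo,hi,z,n):
    m=np.zeros_like(g); m[y0:y1,x0:x1]=cv2.inRange(g,lo,hi)[y0:y1,x0:x1]
    m=cv2.morphologyEx(m,cv2.MORPH_OPEN,np.ones((5,5)))
    k=max(cv2.findContours(m,0,2)[0],key=cv2.contourArea)
    w=np.array([ray(c,*q[0],z)[:2] for q in cv2.convexHull(k)],np.float32)
    (e,r)=cv2.minEnclosingCircle(w); print(n,e,'dia',2*r, 'area dia',2*np.sqrt(cv2.contourArea(w)/np.pi)); return e
d60=blob(312,245,380,307,150,255,.026,'d60')
print(g[348,360],g[348,325],g[303,204],g[303,180],g[400,330])
blob(333,322,388,375,g[348,360]-18,255,.026,'d48')
blob(188,288,222,320,g[303,204]-18,255,.026,'d24')
b=blob(255,325,305,372,0,40,.0735,'knob')
pl=np.mean([ray(c,*q,.006)[:2] for q in [(422,146),(534,95),(562,202),(458,244)]],0);print('plate',pl)
for q in [(403,135),(547,74),(579,208),(449,261)]: print(ray(c,*q,.01)[:2].round(4))
for q in [(295,212),(287,318),(394,296),(303,329)]: print('edge',ray(c,*q,.047)[:2].round(4))
for q in [(274,362),(268,367)]: print('line',ray(c,*q,.0735)[:2].round(4))
h=cv2.resize(p[200:420,150:420],None,fx=2.9,fy=2.7,interpolation=2); cv2.imwrite('pics/w1c.png',h)
E
```

```text
cam [ 0.34342199 -0.10391125  0.37429402]
d60 (0.5047600269317627, -0.12907400727272034) dia 0.05887872353196144 area dia 0.057223785425364077
127 62 133 62 61Traceback (most recent call last):
  File "<stdin>", line 12, in <module>
  File "<stdin>", line 5, in blob
cv2.error: OpenCV(4.12.0) :-1: error: (-5:Bad argument) in function 'inRange'
> Overload resolution failed:
>  - lowerb is not a numpy array, neither a scalar
>  - Expected Ptr<cv::UMat> for argument 'lowerb'
```

```bash
python3 - <<'E'
from h import *
c=dict(np.load('w1.npz')); p=cv2.imread('pics/w1.png'); g=cv2.cvtColor(p,6)
def blob(x0,y0,x1,y1,lo,hi,z,n):
    m=np.zeros_like(g); m[y0:y1,x0:x1]=cv2.inRange(g,lo,hi)[y0:y1,x0:x1]
    m=cv2.morphologyEx(m,cv2.MORPH_OPEN,np.ones((5,5)))
    k=max(cv2.findContours(m,0,2)[0],key=cv2.contourArea)
    w=np.array([ray(c,*q[0],z)[:2] for q in cv2.convexHull(k)],np.float32)
    (e,r)=cv2.minEnclosingCircle(w); print(n,e,'dia',2*r, 'area dia',2*np.sqrt(cv2.contourArea(w)/np.pi)); return e
blob(333,322,388,375,108,255,.026,'d48')
blob(188,288,222,320,110,255,.026,'d24')
blob(255,325,305,372,0,40,.0735,'knob')
pl=np.mean([ray(c,*q,.006)[:2] for q in [(422,146),(534,95),(562,202),(458,244)]],0);print('plate',pl)
for q in [(403,135),(547,74),(579,208),(449,261)]: print(ray(c,*q,.01)[:2].round(4))
for q in [(295,212),(287,318),(394,296),(303,329)]: print('edge',ray(c,*q,.047)[:2].round(4))
h=cv2.resize(p[200:420,150:420],None,fx=2.9,fy=2.7,interpolation=2); cv2.imwrite('pics/w1c.png',h)
E
```

```text
d48 (0.5878427624702454, -0.13535718619823456) dia 0.04836217314004898 area dia 0.04695144681332421
d24 (0.4931516647338867, -0.2737179696559906) dia 0.02373128943145275 area dia 0.02229854918165397
knob (0.5350387692451477, -0.20005884766578674) dia 0.044329773634672165 area dia 0.03892760448175178
plate [0.4479169  0.03393937]
[ 0.3882 -0.0419]
[0.3724 0.0887]
[0.502  0.1074]
[ 0.5223 -0.0231]
edge [ 0.4214 -0.1525]
edge [ 0.5199 -0.1914]
edge [ 0.5251 -0.0872]
edge [ 0.5358 -0.1801]
```

View pics/w1c.png

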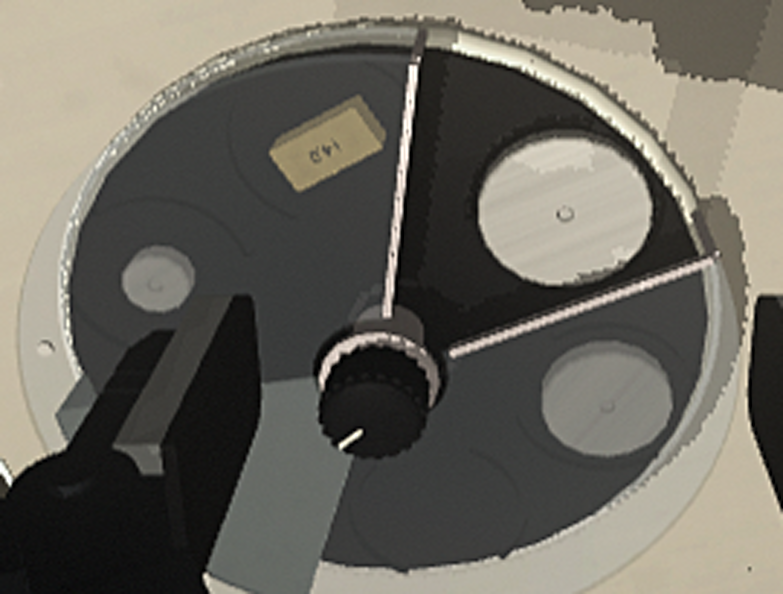

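>>> servo_tool(
  travel=[
    [-33,-10,0],
    [-66,-21,10],
    [-98,-32,40],
    [-131,-42,70],
    [-131,-42,100],
    [-131,-42,111],
    [-131,-42,111],
    [-131,-42,111],
  ],
  spin=[0,0,0,0,0,0,0,0],
  hand=0.25,
)

```text
time_s: 3.08
ee_pos: [0.5403, -0.205, 0.122]
ee_rot: [[-0.961, 0.276, 0.002], [0.276, 0.961, -0.001], [-0.002, -0.001, -1.0]]
force: [-0.3, 0.9, -0.5]
grip_width: 0.0537
finger_force: 0.0
```

```bash
cat >> h.py <<'E'
def cloud(c,d):
    v,u=np.mgrid[0:480,0:640]; X=np.stack([(u-c['cx'])/c['fx']*d,(v-c['cy'])/c['fy']*d,d],-1)
    return (X-np.array(c['t']))@np.array(c['R'])
E
python3 - <<'E'
from h import *
s=robot.observe();print(s['time_s'],s['ee_pos'],s['grip_width'],s['q'][5])
for n in('wrist','top'):
    p,d,c=look(n,n+'2.png'); P=cloud(c,d)
    m=(P[...,2]>.068)&(P[...,2]<.079)&(np.hypot(P[...,0]-.54,P[...,1]+.204)<.03)&(d>0)
    q=P[m][:,:2].astype(np.float32); 
    if len(q)>20: print(n,len(q),cv2.minEnclosingCircle(q),q.mean(0),np.median(P[m][:,2]))
    m=(P[...,2]>.002)&(P[...,2]<.015)&(abs(P[...,0]-.448)<.08)&(abs(P[...,1]-.034)<.08)
    q=P[m][:,:2].astype(np.float32)
    if len(q)>20: print('plate',n,len(q),cv2.minAreaRect(q))
    m=abs(P[...,2]-.0455)<.006
    q=P[m&(np.hypot(P[...,0]-.54,P[...,1]+.204)<.14)]
    print('roof',len(q))
E
```

```text
3.075 [ 0.54026735 -0.20501154  0.12198356] 0.05365264624749191 -1.7873232177389065
wrist 2813 ((0.5406694412231445, -0.20454560220241547), 0.017762044444680214) [ 0.539049   -0.20402707] 0.07331911144580983
plate wrist 9037 ((0.48352769017219543, -0.014854853972792625), (0.05164119973778725, 0.08604899048805237), 88.60798645019531)
roof 88439
top 85 ((0.5360403656959534, -0.20360085368156433), 0.015797261148691177) [ 0.5351996  -0.20205882] 0.0730447639549755
plate top 2406 ((0.44806814193725586, 0.0340164452791214), (0.15907181799411774, 0.15994738042354584), 89.88522338867188)
roof 1358
```

>>> servo_tool(
  travel=[
    [0,0,20],
    [0,0,45],
    [0,0,63],
    [0,0,70],
    [0,0,70],
  ],
  spin=[0,0,0,0,0],
)

```text
time_s: 3.8
ee_pos: [0.5399, -0.2052, 0.0505]
ee_rot: [[-0.961, 0.276, -0.0], [0.276, 0.961, -0.0], [0.0, -0.0, -1.0]]
force: [1.2, 0.3, 0.1]
grip_width: 0.0533
finger_force: 0.0
```

>>> servo_tool(
  travel=[
    [0,0,0],
    [0,0,0],
    [0,0,0],
    [0,0,0],
  ],
  spin=[0,0,0,0],
  hand=-1,
)

```text
time_s: 4.3
ee_pos: [0.5405, -0.2044, 0.0516]
ee_rot: [[-0.961, 0.276, 0.002], [0.276, 0.961, 0.001], [-0.001, 0.001, -1.0]]
force: [0.4, 8.5, 7.7]
grip_width: 0.0325
finger_force: 59.5
```

>>> servo_tool(
  travel=[
    [0,0,0],
    [0,0,0],
    [0,0,0],
    [0,0,0],
  ],
  spin=[-0.08,-0.16,-0.21,-0.21],
)

```text
time_s: 4.8
ee_pos: [0.5405, -0.2046, 0.0516]
ee_rot: [[-0.998, 0.069, 0.002], [0.069, 0.998, 0.0], [-0.002, 0.0, -1.0]]
force: [-0.0, 8.0, 8.2]
grip_width: 0.0321
finger_force: 59.5
```

>>> servo_tool(
  travel=[
    [0,0,0],
    [0,0,0],
    [0,0,-30],
    [0,0,-68],
    [0,0,-68],
  ],
  spin=[0,0,0,0,0],
  hand=0.25,
)

```text
time_s: 5.42
ee_pos: [0.541, -0.2059, 0.1213]
ee_rot: [[-0.998, 0.07, 0.004], [0.07, 0.998, -0.003], [-0.004, -0.002, -1.0]]
force: [0.6, 0.4, 0.6]
grip_width: 0.0533
finger_force: 0.0
```

```bash
python3 - <<'E'
from h import *
s=robot.observe();print(s['time_s'],s['ee_pos'],s['grip_width'],s['q'][5])
p,d,c=look('wrist','w3.png');P=cloud(c,d)
m=(P[...,2]>.02)&(P[...,2]<.031)&(np.hypot(P[...,0]-.54,P[...,1]+.204)<.115)&(d>0)&(p.mean(2)>110)
q=P[m][:,:2].astype(np.float32);print(len(q),q.mean(0),cv2.minEnclosingCircle(q))
p,d,c=look('top','t3.png')
cv2.imwrite('pics/w3.png',cv2.cvtColor(p,4)) if 0 else None
E
```

```text
5.425 [ 0.54100424 -0.2058771   0.12134483] 0.053320200571986685 -1.9973198948633157
7501 [ 0.4885385  -0.13844042] ((0.48984190821647644, -0.1379932463169098), 0.030220145359635353)
```

View pics/w3.png

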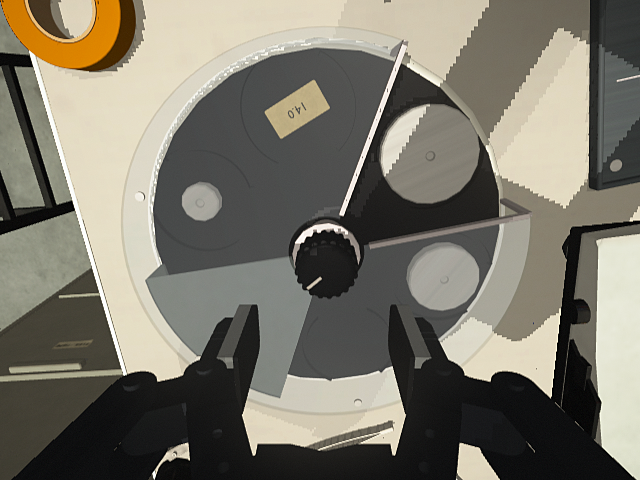

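>>> servo_tool(
  travel=[
    [14,16,0],
    [28,32,0],
    [42,48,0],
    [56,64,0],
    [56,64,10],
    [56,64,35],
    [56,64,60],
    [56,64,80],
    [56,64,95],
    [56,64,103],
    [56,64,107],
    [56,64,107],
  ],
  spin=[-0.18,-0.36,-0.54,-0.721,-0.721,-0.721,-0.721,-0.721,-0.721,-0.721,-0.721,-0.721],
  hand=0.68,
)

```text
time_s: 7.02
ee_pos: [0.4886, -0.1375, 0.0115]
ee_rot: [[-0.796, -0.606, 0.0], [-0.606, 0.796, -0.0], [-0.0, -0.0, -1.0]]
force: [0.3, 0.0, 0.5]
grip_width: 0.0718
finger_force: 0.0
```

>>> servo_tool(
  travel=[
    [0,0,0],
    [0,0,0],
    [0,0,0],
    [0,0,0],
  ],
  spin=[0,0,0,0],
  hand=-1,
)

```text
time_s: 7.52
ee_pos: [0.4896, -0.1381, 0.0127]
ee_rot: [[-0.795, -0.606, 0.003], [-0.606, 0.795, -0.002], [-0.001, -0.003, -1.0]]
force: [0.7, -2.2, 7.8]
grip_width: 0.0574
finger_force: 62.0
```

>>> servo_tool(
  travel=[
    [0,0,-5],
    [0,0,-20],
    [0,0,-40],
    [0,0,-44],
    [-7,16,-44],
    [-14,32,-44],
    [-24,54,-44],
  ],
  spin=[0,0,0,0,0,0,0],
)

```text
time_s: 8.4
ee_pos: [0.474, -0.0784, 0.0548]
ee_rot: [[-0.795, -0.606, -0.001], [-0.606, 0.795, 0.0], [0.001, 0.001, -1.0]]
force: [0.3, 0.2, -1.7]
grip_width: 0.0574
finger_force: 66.7
```

>>> servo_tool(
  travel=[
    [-12,27,0],
    [-24,54,0],
    [-36,81,0],
    [-46,105,0],
    [-47,108,0],
    [-47,108,0],
    [-47,108,0],
  ],
  spin=[0,0,0,0,0,0,0],
)

```text
time_s: 9.28
ee_pos: [0.4467, 0.0342, 0.0552]
ee_rot: [[-0.796, -0.606, -0.0], [-0.606, 0.796, -0.0], [0.0, -0.0, -1.0]]
force: [0.6, -0.8, -2.0]
grip_width: 0.0569
finger_force: 66.7
```

>>> servo_tool(
  travel=[
    [-1,-0.6,15],
    [-1,-0.6,30],
    [-1,-0.6,42],
    [-1,-0.6,48],
    [-1,-0.6,51],
    [-1,-0.6,51],
    [-1,-0.6,51],
  ],
  spin=[0,0,0,0,0,0,0],
)

```text
time_s: 10.15
ee_pos: [0.4481, 0.0346, 0.0047]
ee_rot: [[-0.795, -0.606, 0.001], [-0.606, 0.795, -0.0], [-0.0, -0.001, -1.0]]
force: [-0.8, -1.1, -1.1]
grip_width: 0.0572
finger_force: 66.7
```

>>> servo_tool(
  travel=[
    [0,-0.5,1],
    [0,-0.5,1.8],
    [0,-0.5,1.8],
  ],
  spin=[0,0,0],
)

```text
time_s: 10.52
ee_pos: [0.4484, 0.0342, 0.0029]
ee_rot: [[-0.795, -0.606, 0.001], [-0.606, 0.795, -0.0], [-0.0, -0.001, -1.0]]
force: [-2.4, 0.3, 5.7]
grip_width: 0.0572
finger_force: 67.5
```

>>> servo_tool(
  travel=[
    [0,0,0],
    [0,0,0],
    [0,0,-15],
    [0,0,-55],
    [0,0,-110],
    [0,0,-118],
    [0,0,-118],
  ],
  spin=[0,0,0,0,0,0,0],
  hand=0.68,
)

```text
time_s: 11.4
ee_pos: [0.4483, 0.0343, 0.1212]
ee_rot: [[-0.795, -0.606, 0.001], [-0.606, 0.795, -0.0], [-0.001, -0.001, -1.0]]
force: [-0.7, 0.1, 1.0]
grip_width: 0.0712
finger_force: 0.0
```

```bash
cat >> h.py <<'E'
def disc(P,d,p,zt,xy,r,br=100):
    m=(abs(P[...,2]-zt)<.004)&(np.hypot(P[...,0]-xy[0],P[...,1]-xy[1])<r)&(d>0)&(p.mean(2)>br)
    q=P[m][:,:2].astype(np.float32)
    if len(q)<20: return None
    # ellipse-free circle: median of the inside, then enclosing circle
    e,R=cv2.minEnclosingCircle(q); return len(q),np.round(e,4),round(2*R,4),q.mean(0).round(4),round(float(np.median(P[m][:,2])),4)
E
python3 - <<'E'
from h import *
s=robot.observe();print(s['time_s'],s['ee_pos'],s['grip_width'],s['q'][5])
p,d,c=look('wrist','w4.png');P=cloud(c,d)
print(disc(P,d,p,.016,(.448,.034),.045))
print('center px',proj(c,(.448,.034,.016)))
# plate rect on lip/dark mask
m=(p.mean(2)<105)&(P[...,2]<.013)&(P[...,2]>-.004)&(abs(P[...,0]-.448)<.1)&(abs(P[...,1]-.034)<.1)
m=cv2.morphologyEx(m.astype(np.uint8),cv2.MORPH_OPEN,np.ones((7,7)))
k=max(cv2.findContours(m,0,2)[0],key=cv2.contourArea)
print(cv2.minAreaRect(np.array([ray(c,*q[0],.01)[:2] for q in k],np.float32)))
E
```

```text
11.4 [0.44832946 0.03425266 0.12119016] 0.07118105637302533 -2.317303821412815
(4593, array([0.4484, 0.0342]), 0.0597, array([0.4446, 0.0303], dtype=float32), 0.0161)
center px (np.float64(323.4356654047306), np.float64(237.5115321922017))
((0.44320914149284363, 0.049297984689474106), (0.16293837130069733, 0.16634292900562286), 8.356427192687988)
```

View pics/w4.png

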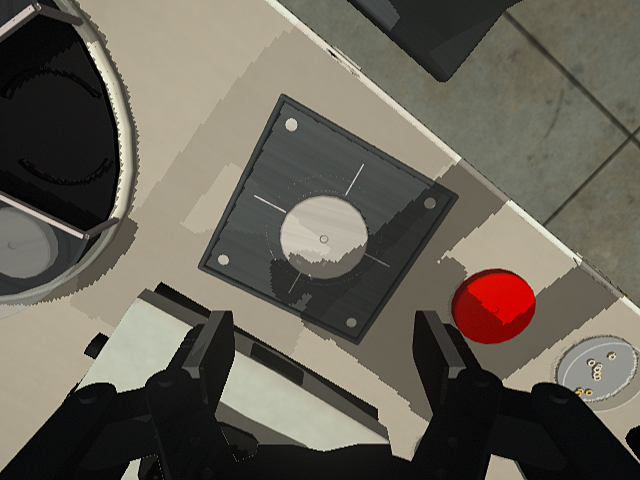

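```bash
python3 - <<'E'
from h import *
c=camera_params('wrist')
S=[ray(c,*q,.006)[:2] for q in [(291,125),(430,203),(351,323),(223,260)]]
print(np.round(S,4),np.mean(S,0))
C=[ray(c,*q,.006)[:2] for q in [(363,165),(290,292),(254,195),(388,266)]]
A,B,D,E=C
t=np.linalg.solve(np.array([B-A,-(E-D)]).T,D-A);print('cross',A+t[0]*(B-A))
K=[ray(c,*q,.01)[:2] for q in [(282,94),(457,195),(359,344),(199,268)]];print('corners',np.mean(K,0),[np.linalg.norm(K[i]-K[i-1]).round(4) for i in range(4)])
print('edges',[(ray(c,*q,.0455)[:2]-[.5405,-.2045]).round(4) for q in [(88,237)]])
w=camera_params('wrist')
E
```

```text
[[ 0.4021 -0.0264]
 [ 0.3862  0.0785]
 [ 0.4916  0.094 ]
 [ 0.5068 -0.011 ]] [0.44667608 0.03378096]
cross [0.44632387 0.03404485]
corners [0.44558146 0.03339116] [np.float64(0.1316), np.float64(0.1302), np.float64(0.1309), np.float64(0.1313)]
edges [array([-0.017,  0.121])]
```

>>> servo_tool(
  travel=[
    [0,0,40],
    [0,0,80],
    [0,0,105],
    [0,0,114],
    [0,0,117.5],
    [0,0,117.5],
  ],
  spin=[0,0,0,0,0,0],
)

```text
time_s: 12.2
ee_pos: [0.4484, 0.0342, 0.0034]
ee_rot: [[-0.795, -0.606, 0.0], [-0.606, 0.795, -0.0], [-0.0, -0.0, -1.0]]
force: [0.4, -1.0, 0.0]
grip_width: 0.0713
finger_force: 0.0
```

>>> servo_tool(
  travel=[
    [0,0,0],
    [0,0,0],
    [0,0,0],
    [0,0,-2],
    [1.4,1.1,-2],
    [1.4,1.1,-2],
    [1.4,1.1,-0.5],
    [1.4,1.1,0.3],
    [1.4,1.1,0.3],
  ],
  spin=[0,0,0,0,0,0,0,0,0],
  hand=-1,
)

```text
time_s: 13.32
ee_pos: [0.4465, 0.0343, 0.0042]
ee_rot: [[-0.795, -0.606, 0.0], [-0.606, 0.795, -0.0], [0.0, -0.0, -1.0]]
force: [-17.3, 0.8, 39.3]
grip_width: 0.0568
finger_force: 68.6
```

>>> servo_tool(
  travel=[
    [0,0,0],
    [0,0,0],
    [0,0,-15],
    [0,0,-55],
    [0,0,-110],
    [0,0,-118],
    [0,0,-118],
  ],
  spin=[0,0,0,0,0,0,0],
  hand=0.68,
)

```text
time_s: 14.2
ee_pos: [0.4465, 0.0343, 0.1213]
ee_rot: [[-0.795, -0.606, 0.001], [-0.606, 0.795, -0.0], [-0.001, -0.001, -1.0]]
force: [-0.4, 1.0, -0.6]
grip_width: 0.0717
finger_force: 0.0
```

```bash
python3 - <<'E'
from h import *
s=robot.observe();print(s['time_s'],s['ee_pos'],s['grip_width'],s['q'][5])
p,d,c=look('wrist','w5.png');P=cloud(c,d)
print(disc(P,d,p,.016,(.448,.034),.045),[proj(c,(.4465,.034,.006))])
E
```

```text
14.2 [0.44654784 0.03427259 0.12130867] 0.07174339043476219 -2.3176080398926544
(4578, array([0.4463, 0.034 ]), 0.0595, array([0.4425, 0.0302], dtype=float32), 0.0161) [(np.float64(323.18552044283695), np.float64(233.1586904631524))]
```

>>> servo_tool(
  travel=[
    [27,-28,0],
    [54,-56,0],
    [80,-84,0],
    [106,-112,0],
    [97,-146,0],
    [88,-180,0],
    [79,-213,0],
    [70,-247,0],
    [70,-247,0],
    [70,-247,0],
    [70,-247,0],
  ],
  spin=[0.15,0.33,0.51,0.69,0.87,1.05,1.23,1.41,1.52,1.52,1.52],
  hand=0.25,
)

```text
time_s: 15.62
ee_pos: [0.54, -0.2043, 0.12]
ee_rot: [[-0.648, 0.762, -0.001], [0.762, 0.648, 0.001], [0.001, -0.001, -1.0]]
force: [0.1, 0.5, -0.7]
grip_width: 0.0535
finger_force: 0.0
```

>>> servo_tool(
  travel=[
    [0,0,20],
    [0,0,45],
    [0,0,63],
    [0,0,68],
    [0,0,68],
  ],
  spin=[0,0,0,0,0],
)

```text
time_s: 16.25
ee_pos: [0.5405, -0.2046, 0.053]
ee_rot: [[-0.646, 0.763, 0.0], [0.763, 0.646, -0.0], [-0.0, -0.0, -1.0]]
force: [0.3, 0.8, 0.8]
grip_width: 0.0535
finger_force: 0.0
```

>>> servo_tool(
  travel=[
    [0,0,0],
    [0,0,0],
    [0,0,0],
    [0,0,0],
    [0,0,0],
    [0,0,0],
    [0,0,0],
    [0,0,0],
    [0,0,0],
    [0,0,0],
    [0,0,0],
    [0,0,0],
  ],
  spin=[0,0,0,0,-0.15,-0.3,-0.45,-0.6,-0.75,-0.9,-1.047,-1.047],
  hand=-1,
)

```text
time_s: 17.75
ee_pos: [0.5412, -0.2046, 0.054]
ee_rot: [[-0.984, -0.18, 0.002], [-0.18, 0.984, -0.001], [-0.002, -0.001, -1.0]]
force: [2.0, 3.1, 6.0]
grip_width: 0.0316
finger_force: 59.4
```

>>> servo_tool(
  travel=[
    [0,0,0],
    [0,0,0],
    [0,0,-30],
    [0,0,-68],
    [0,0,-68],
  ],
  spin=[0,0,0,0,0],
  hand=0.25,
)

```text
time_s: 18.38
ee_pos: [0.5416, -0.2052, 0.1237]
ee_rot: [[-0.984, -0.177, 0.004], [-0.177, 0.984, -0.002], [-0.004, -0.003, -1.0]]
force: [-0.0, 0.0, -0.9]
grip_width: 0.0531
finger_force: 0.0
```

```bash
python3 - <<'E'
from h import *
s=robot.observe();print(s['time_s'],s['ee_pos'],s['ee_rot'][0],s['grip_width'],s['q'][5])
p,d,c=look('wrist','w6.png');P=cloud(c,d)
print(disc(P,d,p,.026,(.49,-.138),.045))
print(disc(P,d,p,.016,(.446,.034),.06))
E
```

```text
18.375 [ 0.54158836 -0.20524766  0.12372371] [-0.98417039 -0.1771772   0.00410981] 0.053088397583023354 -2.2440097278215854
(4438, array([ 0.4891, -0.1385]), 0.0482, array([ 0.4887, -0.139 ], dtype=float32), 0.026)
None
```

View pics/w6.png

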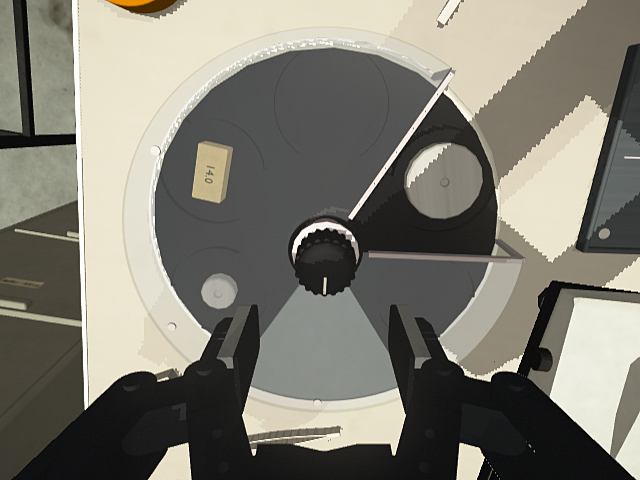

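>>> servo_tool(
  travel=[
    [10,19,0],
    [20,38,0],
    [30,56,0],
    [40,75,0],
    [40,75,10],
    [40,75,35],
    [40,75,60],
    [40,75,80],
    [40,75,95],
    [40,75,103],
    [40,75,106],
    [40,75,106],
  ],
  spin=[-0.12,-0.25,-0.37,-0.473,-0.473,-0.473,-0.473,-0.473,-0.473,-0.473,-0.473,-0.473],
  hand=0.45,
)

```text
time_s: 19.92
ee_pos: [0.4879, -0.138, 0.015]
ee_rot: [[-0.795, -0.606, 0.0], [-0.606, 0.795, -0.0], [-0.0, -0.0, -1.0]]
force: [-0.4, -0.2, -0.1]
grip_width: 0.0624
finger_force: 0.0
```

>>> servo_tool(
  travel=[
    [0,0,0],
    [0,0,0],
    [0,0,0],
    [0,0,0],
  ],
  spin=[0,0,0,0],
  hand=-1,
)

```text
time_s: 20.42
ee_pos: [0.4882, -0.138, 0.0158]
ee_rot: [[-0.795, -0.606, 0.001], [-0.606, 0.795, -0.001], [-0.001, -0.001, -1.0]]
force: [-3.0, 1.5, 10.4]
grip_width: 0.0454
finger_force: 59.6
```

>>> servo_tool(
  travel=[
    [0,0,-5],
    [0,0,-20],
    [0,0,-40],
    [0,0,-50],
    [0,0,-50],
  ],
  spin=[0,0,0,0,0],
)

```text
time_s: 21.05
ee_pos: [0.4881, -0.138, 0.0656]
ee_rot: [[-0.795, -0.606, 0.001], [-0.606, 0.795, -0.001], [-0.001, -0.001, -1.0]]
force: [-0.3, 0.9, -1.1]
grip_width: 0.0448
finger_force: 61.4
```

```bash
python3 - <<'E'
from h import *
p,d,c=look('wrist','w7.png');P=cloud(c,d);s=robot.observe();print(s['ee_pos'])
print(disc(P,d,p,s['ee_pos'][2]+.026-.0155,s['ee_pos'],.06))
print(disc(P,d,p,.016,(.446,.034),.06))
p,d,c=look('top','t7.png');P=cloud(c,d)
print(disc(P,d,p,.016,(.446,.034),.06))
E
```

```text
[ 0.48777606 -0.13787681  0.06479054]
(9747, array([ 0.4843, -0.1405]), 0.0598, array([ 0.4873, -0.1386], dtype=float32), 0.0757)
(6384, array([0.4469, 0.0342]), 0.0623, array([0.446 , 0.0322], dtype=float32), 0.0158)
(305, array([0.4503, 0.0324]), 0.1083, array([0.4453, 0.0324], dtype=float32), 0.0155)
```

>>> servo_tool(
  travel=[
    [-7,16,0],
    [-18,41,0],
    [-30,68,0],
    [-42,96,0],
    [-54,123,0],
    [-65,149,0],
    [-70.5,162,0],
    [-70.5,162,0],
    [-70.5,162,0],
  ],
  spin=[0,0,0,0,0,0,0,0,0],
)

```text
time_s: 22.28
ee_pos: [0.4458, 0.0333, 0.0646]
ee_rot: [[-0.795, -0.606, -0.0], [-0.606, 0.795, -0.0], [0.0, -0.0, -1.0]]
force: [0.1, 0.5, -1.2]
grip_width: 0.0451
finger_force: 61.6
```

>>> servo_tool(
  travel=[
    [0,0,15],
    [0,0,30],
    [0,0,42],
    [0,0,46],
    [0,0,46],
    [0,0,46],
  ],
  spin=[0,0,0,0,0,0],
)

```text
time_s: 23.02
ee_pos: [0.4459, 0.0337, 0.0191]
ee_rot: [[-0.795, -0.606, 0.001], [-0.606, 0.795, -0.0], [-0.0, -0.001, -1.0]]
force: [0.4, 0.2, -1.7]
grip_width: 0.045
finger_force: 61.6
```

```bash
python3 - <<'E'
from h import *
p,d,c=look('wrist','w8.png')
E
```

```text
(no output)
```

View pics/w8.png

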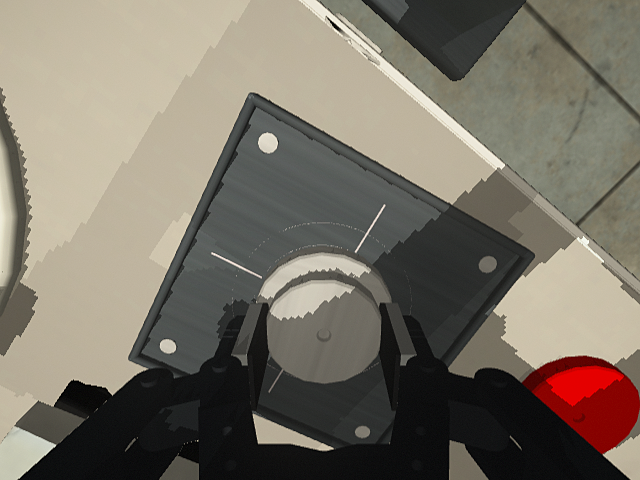

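>>> servo_tool(
  travel=[
    [0,0,1.5],
    [0,0,3],
    [0,0,3],
  ],
  spin=[0,0,0],
)

```text
time_s: 23.45
ee_pos: [0.4457, 0.0337, 0.0159]
ee_rot: [[-0.795, -0.606, 0.0], [-0.606, 0.795, -0.0], [-0.0, -0.0, -1.0]]
force: [-1.9, 0.7, 4.4]
grip_width: 0.0449
finger_force: 62.3
```

>>> servo_tool(
  travel=[
    [0,0,0],
    [0,0,0],
    [0,0,-15],
    [0,0,-55],
    [0,0,-100],
    [0,0,-105],
    [0,0,-105],
  ],
  spin=[0,0,0,0,0,0,0],
  hand=0.45,
)

```text
time_s: 24.32
ee_pos: [0.4457, 0.0337, 0.1211]
ee_rot: [[-0.795, -0.606, 0.001], [-0.606, 0.795, -0.0], [-0.001, -0.001, -1.0]]
force: [-0.8, 0.5, -1.1]
grip_width: 0.0622
finger_force: 0.0
```

```bash
python3 - <<'E'
from h import *
s=robot.observe();print(s['time_s'],s['ee_pos'],s['grip_width'])
p,d,c=look('wrist','w9.png');P=cloud(c,d)
print(disc(P,d,p,.026,(.446,.034),.045,60),disc(P,d,p,.016,(.446,.034),.045,60))
cv2.imwrite('pics/w9c.png',cv2.resize(cv2.cvtColor(p,4)[130:350,200:450],None,fx=2.5,fy=2.5))
E
```

```text
24.325 [0.44566235 0.03369385 0.12109366] 0.062160260709904394
(3921, array([0.4464, 0.0343]), 0.0485, array([0.4454, 0.0336], dtype=float32), 0.0261) (1739, array([0.4464, 0.0345]), 0.0606, array([0.4399, 0.0289], dtype=float32), 0.0161)
```

View pics/w9c.png

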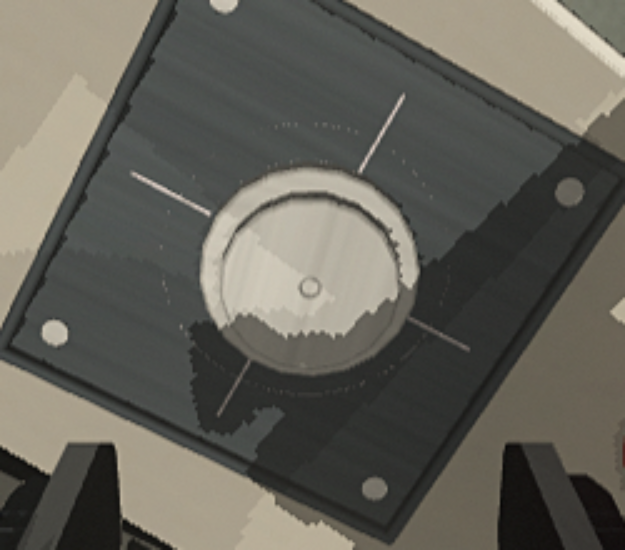

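>>> servo_tool(
  travel=[
    [26,-28,0],
    [53,-56,0],
    [79,-85,0],
    [106,-113,0],
    [97,-146,0],
    [88,-180,0],
    [79,-213,0],
    [69,-247,0],
    [69,-247,0],
    [69,-247,0],
    [69,-247,0],
  ],
  spin=[0.15,0.33,0.51,0.69,0.87,1.05,1.23,1.41,1.59,1.77,1.85],
  hand=0.25,
)

```text
time_s: 25.75
ee_pos: [0.54, -0.2043, 0.1191]
ee_rot: [[-0.359, 0.933, -0.002], [0.933, 0.359, 0.001], [0.002, -0.002, -1.0]]
force: [-2.0, 0.5, 0.3]
grip_width: 0.0534
finger_force: 0.0
```

>>> servo_tool(
  travel=[
    [0,0,0],
    [0,0,0],
    [0,0,0],
    [0,0,0],
    [0,0,0],
    [0,0,0],
    [0,0,0],
    [0,0,0],
    [0,0,0],
    [0,0,0],
    [0,0,0],
    [0,0,0],
  ],
  spin=[0.18,0.36,0.54,0.72,0.9,1.08,1.26,1.44,1.62,1.77,1.77,1.77],
)

```text
time_s: 27.25
ee_pos: [0.5403, -0.2045, 0.12]
ee_rot: [[0.984, 0.175, -0.001], [0.175, -0.984, 0.0], [-0.001, -0.001, -1.0]]
force: [-0.2, -0.3, 0.3]
grip_width: 0.0537
finger_force: 0.0
```

>>> servo_tool(
  travel=[
    [0,0,20],
    [0,0,45],
    [0,0,63],
    [0,0,67],
    [0,0,67],
  ],
  spin=[0,0,0,0,0],
)

```text
time_s: 27.88
ee_pos: [0.5406, -0.2047, 0.054]
ee_rot: [[0.985, 0.172, 0.0], [0.172, -0.985, -0.0], [0.0, 0.0, -1.0]]
force: [0.5, -0.1, 0.2]
grip_width: 0.0536
finger_force: 0.0
```

>>> servo_tool(
  travel=[
    [0,0,0],
    [0,0,0],
    [0,0,0],
    [0,0,0],
    [0,0,0],
    [0,0,0],
    [0,0,0],
    [0,0,0],
    [0,0,0],
    [0,0,0],
    [0,0,0],
    [0,0,0],
  ],
  spin=[0,0,0,0,-0.15,-0.32,-0.49,-0.66,-0.83,-1.0,-1.17,-1.3],
  hand=-1,
)

```text
time_s: 29.38
ee_pos: [0.5414, -0.2052, 0.055]
ee_rot: [[0.093, 0.996, 0.002], [0.996, -0.093, -0.002], [-0.001, 0.003, -1.0]]
force: [4.1, -2.4, 3.1]
grip_width: 0.032
finger_force: 59.2
```

>>> servo_tool(
  travel=[
    [0,0,0],
    [0,0,0],
    [0,0,0],
    [0,0,0],
    [0,0,0],
    [0,0,0],
    [0,0,0],
    [0,0,0],
    [0,0,0],
    [0,0,0],
    [0,0,0],
    [0,0,0],
  ],
  spin=[-0.17,-0.34,-0.51,-0.68,-0.85,-1.02,-1.19,-1.36,-1.53,-1.7,-1.8416,-1.8416],
)

```text
time_s: 30.88
ee_pos: [0.542, -0.2045, 0.055]
ee_rot: [[-0.985, -0.175, 0.004], [-0.175, 0.985, -0.001], [-0.003, -0.001, -1.0]]
force: [8.9, 2.4, 0.4]
grip_width: 0.0314
finger_force: 59.5
```

>>> servo_tool(
  travel=[
    [0,0,0],
    [0,0,0],
    [0,0,-30],
    [0,0,-68],
    [0,0,-68],
  ],
  spin=[0,0,0,0,0],
  hand=0.25,
)

```text
time_s: 31.5
ee_pos: [0.5416, -0.2053, 0.1248]
ee_rot: [[-0.985, -0.172, 0.004], [-0.172, 0.985, -0.003], [-0.004, -0.003, -1.0]]
force: [0.2, -0.3, -1.0]
grip_width: 0.0532
finger_force: 0.0
```

```bash
python3 - <<'E'
from h import *
s=robot.observe();print(s['time_s'],s['ee_pos'],s['ee_rot'],s['grip_width'],s['q'][5])
p,d,c=look('wrist','w10.png');P=cloud(c,d)
print(disc(P,d,p,.026,(.49,-.138),.045))
E
```

```text
31.5 [ 0.54159498 -0.20526081  0.12480319] [[-0.98510764 -0.17188828  0.00416542]
 [-0.1718996   0.98511123 -0.00252886]
 [-0.00366872 -0.00320723 -0.99998813]] 0.05321153238000433 -2.238612537440572
(1040, array([ 0.4893, -0.1385]), 0.0236, array([ 0.4891, -0.1387], dtype=float32), 0.026)
```

View pics/w10.png

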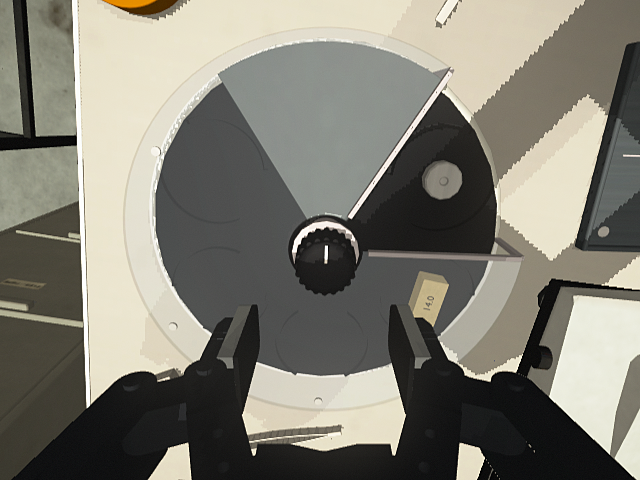

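>>> servo_tool(
  travel=[
    [10,19,0],
    [20,38,0],
    [30,56,0],
    [39,74,0],
    [39,74,10],
    [39,74,35],
    [39,74,60],
    [39,74,80],
    [39,74,95],
    [39,74,101],
    [39,74,104],
    [39,74,104],
  ],
  spin=[-0.12,-0.25,-0.37,-0.478,-0.478,-0.478,-0.478,-0.478,-0.478,-0.478,-0.478,-0.478],
  hand=-0.1,
)

```text
time_s: 33.05
ee_pos: [0.4895, -0.1385, 0.018]
ee_rot: [[-0.796, -0.606, 0.0], [-0.606, 0.796, -0.0], [-0.0, -0.0, -1.0]]
force: [-0.7, -0.2, 0.7]
grip_width: 0.0386
finger_force: 0.0
```

>>> servo_tool(
  travel=[
    [0,0,0],
    [0,0,0],
    [0,0,0],
    [0,0,0],
  ],
  spin=[0,0,0,0],
  hand=-1,
)

```text
time_s: 33.55
ee_pos: [0.4897, -0.1385, 0.0185]
ee_rot: [[-0.796, -0.606, 0.001], [-0.606, 0.796, -0.001], [-0.001, -0.001, -1.0]]
force: [-1.6, 1.3, 6.8]
grip_width: 0.0207
finger_force: 58.5
```

>>> servo_tool(
  travel=[
    [0,0,-5],
    [0,0,-20],
    [0,0,-40],
    [0,0,-50],
    [0,0,-50],
  ],
  spin=[0,0,0,0,0],
)

```text
time_s: 34.17
ee_pos: [0.4897, -0.1385, 0.0686]
ee_rot: [[-0.796, -0.606, 0.001], [-0.606, 0.796, -0.001], [-0.001, -0.001, -1.0]]
force: [0.4, 0.6, -1.0]
grip_width: 0.0204
finger_force: 58.7
```

```bash
python3 - <<'E'
from h import *
p,d,c=look('wrist','w11.png');P=cloud(c,d);s=robot.observe();print(s['ee_pos'])
print(disc(P,d,p,.026,(.446,.034),.06,60),disc(P,d,p,.016,(.446,.034),.06,60))
E
```

```text
[ 0.48939085 -0.13838947  0.0678483 ]
(4471, array([0.446 , 0.0337]), 0.0499, array([0.4461, 0.0312], dtype=float32), 0.0258) (2340, array([0.4464, 0.0333]), 0.0603, array([0.4444, 0.0174], dtype=float32), 0.0158)
```

>>> servo_tool(
  travel=[
    [-7,16,0],
    [-18,41,0],
    [-30,68,0],
    [-42,96,0],
    [-54,123,0],
    [-65,150,0],
    [-70,163.5,0],
    [-70,163.5,0],
    [-70,163.5,0],
  ],
  spin=[0,0,0,0,0,0,0,0,0],
)

```text
time_s: 35.35
ee_pos: [0.4461, 0.0337, 0.0676]
ee_rot: [[-0.796, -0.606, -0.0], [-0.606, 0.796, -0.0], [0.0, -0.0, -1.0]]
force: [0.0, 0.2, 0.2]
grip_width: 0.0205
finger_force: 58.8
```

>>> servo_tool(
  travel=[
    [0,0,15],
    [0,0,28],
    [0,0,35],
    [0,0,36],
    [0,0,36],
    [0,0,36],
  ],
  spin=[0,0,0,0,0,0],
)

```text
time_s: 36.1
ee_pos: [0.4462, 0.0341, 0.032]
ee_rot: [[-0.796, -0.606, 0.001], [-0.606, 0.796, -0.0], [-0.0, -0.0, -1.0]]
force: [-0.3, -0.1, 0.0]
grip_width: 0.0204
finger_force: 58.8
```

>>> servo_tool(
  travel=[
    [0,0,2],
    [0,0,3.5],
    [0,0,3.5],
  ],
  spin=[0,0,0],
)

```text
time_s: 36.48
ee_pos: [0.4461, 0.0341, 0.0285]
ee_rot: [[-0.796, -0.606, 0.0], [-0.606, 0.796, -0.0], [-0.0, -0.0, -1.0]]
force: [-3.4, 0.0, 7.7]
grip_width: 0.0206
finger_force: 59.6
```

>>> servo_tool(
  travel=[
    [0,0,0],
    [0,0,0],
    [0,0,-15],
    [0,0,-55],
    [0,0,-88],
    [0,0,-92],
    [0,0,-92],
  ],
  spin=[0,0,0,0,0,0,0],
  hand=0,
)

```text
time_s: 37.35
ee_pos: [0.446, 0.0341, 0.1205]
ee_rot: [[-0.796, -0.606, 0.001], [-0.606, 0.796, -0.0], [-0.0, -0.0, -1.0]]
force: [0.1, 0.1, -0.4]
grip_width: 0.043
finger_force: 0.0
```

```bash
python3 - <<'E'
from h import *
s=robot.observe();print(s['time_s'],s['ee_pos'],s['grip_width'])
p,d,c=look('wrist','w12.png');P=cloud(c,d)
for z in(.036,.026,.016):print(disc(P,d,p,z,(.446,.034),.045,60))
E
```

```text
37.35 [0.44597769 0.03412106 0.12051404] 0.042977467164519834
(1064, array([0.4459, 0.034 ]), 0.0246, array([0.4451, 0.0336], dtype=float32), 0.036)
(2838, array([0.4464, 0.0341]), 0.0486, array([0.4445, 0.0329], dtype=float32), 0.0261)
(1739, array([0.4467, 0.0342]), 0.0604, array([0.4397, 0.0289], dtype=float32), 0.0161)
```

>>> servo_tool(
  travel=[
    [26,-28,0],
    [53,-56,0],
    [79,-85,0],
    [106,-113,0],
    [97,-146,0],
    [88,-180,0],
    [79,-213,0],
    [69.5,-247.4,0],
    [69.5,-247.4,0],
    [69.5,-247.4,0],
  ],
  spin=[0.1,0.2,0.3,0.39,0.39,0.39,0.39,0.39,0.39,0.39],
  hand=0.25,
)

```text
time_s: 38.65
ee_pos: [0.5399, -0.2044, 0.1192]
ee_rot: [[-0.966, -0.258, -0.002], [-0.258, 0.966, 0.001], [0.002, 0.001, -1.0]]
force: [-0.5, 0.6, -0.1]
grip_width: 0.0533
finger_force: 0.0
```

>>> servo_tool(
  travel=[
    [0,0,20],
    [0,0,45],
    [0,0,63],
    [0,0,67],
    [0,0,67],
  ],
  spin=[0,0,0,0,0],
)

```text
time_s: 39.28
ee_pos: [0.5406, -0.2048, 0.0536]
ee_rot: [[-0.966, -0.258, 0.0], [-0.258, 0.966, -0.0], [-0.0, -0.0, -1.0]]
force: [0.1, 0.0, 0.5]
grip_width: 0.0535
finger_force: 0.0
```

>>> servo_tool(
  travel=[
    [0,0,0],
    [0,0,0],
    [0,0,0],
    [0,0,0],
    [0,0,0],
    [0,0,0],
    [0,0,0],
    [0,0,0],
    [0,0,0],
    [0,0,0],
    [0,0,0],
    [0,0,0],
  ],
  spin=[0,0,0,0,0.15,0.3,0.45,0.6,0.75,0.9,1.047,1.047],
  hand=-1,
)

```text
time_s: 40.78
ee_pos: [0.541, -0.2042, 0.0544]
ee_rot: [[-0.705, 0.709, 0.001], [0.709, 0.705, 0.0], [-0.001, 0.001, -1.0]]
force: [-2.0, 7.8, 9.1]
grip_width: 0.0318
finger_force: 59.3
```

>>> servo_tool(
  travel=[
    [0,0,0],
    [0,0,0],
    [0,0,-30],
    [0,0,-80],
    [0,0,-110],
    [0,0,-110],
  ],
  spin=[0,0,0,0,0,0],
  hand=0.25,
)

```text
time_s: 41.52
ee_pos: [0.5414, -0.2054, 0.1658]
ee_rot: [[-0.707, 0.708, 0.004], [0.708, 0.707, -0.002], [-0.004, 0.001, -1.0]]
force: [0.3, -0.6, -0.2]
grip_width: 0.0534
finger_force: 0.0
```

```bash
python3 - <<'E'
from h import *
s=robot.observe();print(s['time_s'],s['ee_pos'],s['ee_rot'][0],s['q'][5])
p,d,c=look('wrist','w13.png');np.savez('w13.npz',**{k:np.array(v) for k,v in c.items()})
E
```

```text
41.525 [ 0.54143438 -0.20539438  0.16581631] [-0.70655826  0.70764551  0.00364169] -1.2800451099835126
```

View pics/w13.png

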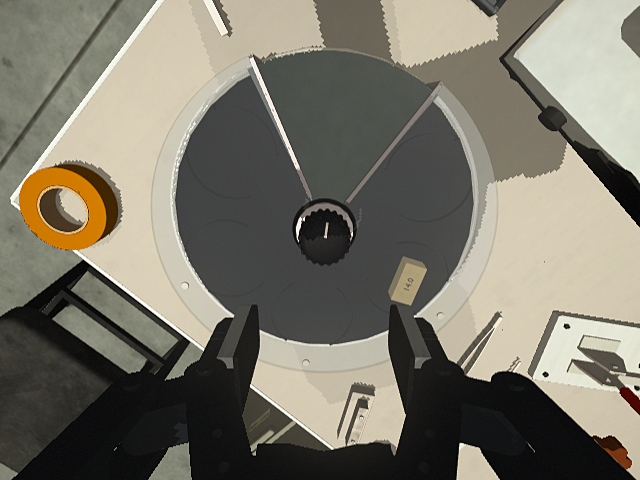

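```bash
python3 - <<'E'
from h import *
c=dict(np.load('w13.npz'))
f=lambda u,v,z:ray(c,u,v,z)[:2]
for a,b in [((310,200),(252,58)),((347,203),(440,84))]:
    A,B=f(*a,.047),f(*b,.047); v=B-A; w=B-[.5405,-.2045]; print(np.degrees([np.arctan2(v[1],v[0]),np.arctan2(w[1],w[0])]),np.hypot(*w))
v=f(327,222,.0735)-f(325,237,.0735);print('line',np.degrees(np.arctan2(v[1],v[0])))
p,d,c=look('top','t14.png');P=cloud(c,d)
print(disc(P,d,p,.016,(.446,.034),.06),disc(P,d,p,.036,(.446,.034),.06))
E
```

```text
[156.10706246 156.62295085] 0.11889018339105192
[98.36953046 97.6199265 ] 0.12026370709495879
line 127.81703904732707
(94, array([0.462 , 0.0277]), 0.0919, array([0.4466, 0.0311], dtype=float32), 0.0158) (57, array([0.4418, 0.0318]), 0.0401, array([0.444 , 0.0334], dtype=float32), 0.0351)
```

```bash
python3 - <<'E'
from h import *
a=cv2.imread('pics/t14.png')[240:340,190:450]; cv2.imwrite('pics/t14c.png',cv2.resize(a,None,fx=3,fy=3,interpolation=2))
E
```

```text
(no output)
```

View pics/t14c.png

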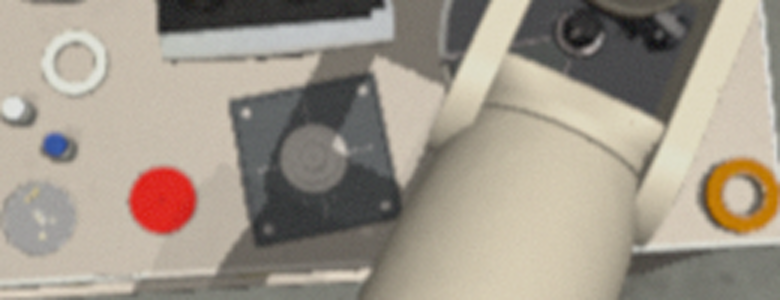

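The top view shows the stack concentric and centred on the plate at crop (313,158), with the bystanders in place, so I'm handing in.

```bash
python3 -c "
from workcell import robot
print(robot.hand_in())"
```

```text
the job is handed in; nothing more can be done
None
```

The job is handed in: discs 60, 48 and 24 are stacked on the setting plate, centred to within about 1 mm (disc 36 was absent), the brass block is still in the carousel, the shutter closes the window to within about 1°, and nothing else on the bench was touched.

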